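# Open the child-proof descaler bottle and hold the cap over it

### The arm

A 6-joint arm with a two-finger parallel gripper is mounted at the origin on the work surface. World frame = base frame: x ahead of the robot, y to its left, z up, the work surface at z = 0. Lengths are in m, angles in rad, forces in N, time in s.
With the tool pointing down it reaches from about 0.225 to 0.875 m from the base axis. Payload 3.4 kg.
Tool frame: the origin (TCP) lies between the finger pads; the fingertips stand 11 mm ahead of it and the grasp point (between the pads) lies 8 mm behind it; z points along the fingers, y is the direction in which the jaws open and shut (so a half turn about z gives the same grasp; the last joint's range is limited). The gripper opens to 85 mm and grips with 20 to 120 N. Pads are 22 mm wide; open, the fingers measure 114 mm over their backs; the gripper's body (76 mm by 85 mm) begins 54 mm behind the grasp point. The pads swing forward as they close: fully open they stand 13 mm farther back than shut.
Start: joints at [1.109, 0.276, 1.505, -0, 1.361, -0.121], TCP at [0.192, 0.542, 0.242] pointing down, gripper open.
Joint ranges: [-2.89, 2.89], [-0.75, 2.08], [0.22, 2.7], [-1.18, 4.32], [0.11, 2.71], [-2.7, 2.7]. Speed limits (rad/s): [2.57, 2.57, 3.14, 3.14, 3.14, 3.14].

### API

Orientations are given as a unit quaternion [w, x, y, z].
In Python, from rig import manip gives the robot as it stands. The module is installed in compiled form; this text tells all that it offers.
- The arm moves only by the tool move_arm, never from a script. Its argument "series" is a list that holds one entry, the list of rows, each a list of 7 numbers: the shift along the world's x, y, z in m, then the turn, a rotation vector about the world's x, y, z in rad, then the finger opening in m, from 0 to 0.0854. A call has 1 to 20 rows; each row shifts and turns the commanded pose from where the row before left it; what a row does not reach is not made up. A row lasts 1/12 s, in which the tool goes at most 41.7 mm and 7.16 degrees, less where a joint would pass 70% of its speed; a pose out of reach is approached as far as the arm can. A call with a gripper value outside its range is refused whole. The fingers move at their own pace and stop on an object; "newtons" is the grip in N (left out, the last holds). Time passes only in rows, so rows that do not move let the fingers close. It gives the time, the measured TCP pose, the force and the opening at its end, in the units of the state.
- manip.get_state(): the state, without advancing time (a new reading comes with each control period).
- manip.get_image(name): name is "scene" or "top" or "wrist"; returns a dict with "color" (480x640x3 uint8, red, green, blue), "fx", "fy", "cx", "cy" (pixels), "k1" (the pictures are not rectified: a ray, as slopes to the right and down, at radius r is drawn at 1 + k1 r^2 times it, then the intrinsics apply), "R" (3x3) and "t" (3): a world point X has camera coordinates R X + t; the wrist camera has in their place "tool_from_camera" (4x4, takes a point from camera to tool coordinates, whose origin is the TCP and whose axes are the flange's). Camera axes: x right, y down, z forward; pixel columns grow to the right and rows downward; lengths in m; the calibration is good to about 2 mm. A picture is of the moment at which its call begins: read the wrist's pose just before it. There is no depth.
- manip.sign_off(): hands the job in, once; it reports no verdict.
The state is a dict: "clock": time; "qpos": joint angles; "qd": joint speeds; "effort": joint torques, N m; "position": TCP position; "ee_rot": TCP orientation; "contact_force": force on the tool from outside, world axes, zero at the start; "moment": the same for the moment, N m; "width": finger opening in m.
Only numpy, scipy, OpenCV 4.12 (cv2) and the standard library are available. Lean on these libraries where they do the work, as an engineer would, in place of code of your own. Each camera call takes 0.05 s, during which the arm holds its last target.

### The job

Open the descaler bottle that stands fixed in its steel holder, so that a dose can be measured out: push its child-proof cap down against the spring, keep it pressed while you twist it about a quarter turn anticlockwise (seen from above), then lift it straight off. Finish while still holding the cap: keep it gripped, still and upright, a few centimetres clear above the bottle's open mouth. Leave the bento box, rice bowl, measuring cup and chopsticks where they are.

Things in the scene. Friction and masses are not known exactly. Their poses are not given: they have to be found in the camera images.
- cap_center (a point): Centre (half-way up, on the axis) of the round ribbed grey plastic safety cap on the bottle: 50 mm across, 32 mm tall, 30 g, flat top 16 mm above this point, open lower edge 16 mm below it. z points up along the cap's axis; x is aligned with the bottle's x while locked. Being round, it can be gripped at any yaw.
- bottle_mouth (a point): Centre of the top rim of the bottle's neck, 146 mm above the counter; z up, x fixed to the bottle. The neck is 34 mm across (42 mm over its ledges); the shoulder starts 38 mm under this point and is 60 mm across at 46 mm under, 74 mm across at 54 mm under. With the cap on, the cap's centre is 4 mm below this point.
- spring_ring (a joint): Spring ring, 28 mm across, in the bottle's mouth, pressed by the cap's inside: 0 = fully up (cap not pressed, or off; its top is then 8 mm above the rim), grows in m as the cap is pushed down, 0.008 = hard end. Takes about 2 N to start, 6 N at 0.006.
- bowl_rim (a point): Centre of the rim of the white ceramic rice bowl, 114 mm across, 60 mm tall, rim 60 mm above the counter; not to be disturbed.
- cup: Clear plastic measuring cup, 74 mm across at the rim, 80 mm tall, handle reaching 67 mm from the axis towards its +x; origin at the centre of its underside; not to be disturbed.
- bento: Yellow bento box with a side latch, 114 x 184 mm (its x, y), 61 mm tall; origin at the centre of its underside; not to be disturbed.
- chopsticks: Pair of stainless steel chopsticks, 230 mm long along its y, lying on a small ceramic rest, 15 mm tall, moving as one; origin at the middle, on the counter; not to be disturbed.
- cap: The safety cap, origin at the centre of its lower edge. Two inner lugs hook it under ledges on the neck, between teeth and stops. Push it straight down 4 mm or more (6 mm is good, 8 mm is the hard end) to clear the teeth; kept down, it turns anticlockwise from above (clockwise is blocked). From 50 to 130 degrees of turn it is free; 28 mm of lift then clears the neck and ring.
- bottle: The white plastic descaler bottle, fixed to the counter in its steel holder with a 104 mm square foot; it cannot move. Origin at the centre of the foot, on the counter, 146 mm below point bottle_mouth; z up.
Things that resemble listed ones, but are neither listed nor needed, are in the scene too. There is more than one size of the cap; the job needs the middle-sized.

How it is judged:
By the outcome, as a careful person would: the job done as asked, in the order asked, and still so for the second after the job is handed in, while the arm keeps its last pose, push and grip.
It also fails if it takes over 35 s, if anything falls off the work surface, if the arm or the gripper's body presses on something with over 40 N, if the wrist force passes 120 N, or if a joint passes its speed limit or range.

## Working session

There is one attempt and no reset: what is moved stays moved. The work goes in short steps, Python scripts to look and compute and a tool call to move; the robot and the scene stay as the last step left them, time stands still between calls to the robot, and variables do not carry over. Pictures are saved under pics/ and viewed, and the job is handed in when it is done.

Besides the shell and the picture viewer there is one more tool, called after "Emit:" in YAML: its name, and indented under it one key for each argument. move_arm: Moves the arm, as the interface text tells. Its arguments: {"type":"object","properties":{"series":{"type":"array"},"newtons":{"type":"number"}},"required":["series"]}

```bash
mkdir -p pics
python3 - <<'E'
from rig import manip
import cv2,numpy as np
s=manip.get_state(); print(s)
for n in ["scene","top","wrist"]:
    i=manip.get_image(n); cv2.imwrite(f"pics/{n}0.png",i["color"][:,:,::-1])
    i.pop("color"); print(n,i)
E
```

```text
{'clock': 0.0, 'qpos': array([ 1.10901914e+00,  2.76581461e-01,  1.50611671e+00,  6.44331329e-06,
        1.36072278e+00, -1.20969544e-01]), 'qd': array([-0.00092015,  0.00090279,  0.0001898 ,  0.00166154,  0.00102217,
       -0.00037128]), 'effort': array([-2.62001377e-03, -4.16767466e+01, -2.45803696e+01, -5.28885539e-04,
        1.09200308e-02,  7.49670448e-06]), 'position': array([0.19195055, 0.54147407, 0.24145397]), 'ee_rot': array([-2.65622584e-04,  1.69580930e-01,  9.85515841e-01, -8.74710954e-04]), 'contact_force': array([-0.49034057,  0.13964282,  0.48156524]), 'moment': array([-0.00773203,  0.00984611, -0.03043064]), 'width': 0.08562086917008896}
scene {'fx': 456.29846933726543, 'fy': 456.29846933726543, 'cx': 316.4609265059475, 'cy': 238.8826311259126, 'k1': -0.057585105991241156, 'R': array([[-0.39024283,  0.92064142, -0.01139804],
       [ 0.79259213,  0.32961409, -0.51298369],
       [-0.46851708, -0.2092222 , -0.85832268]]), 't': array([ 0.15177549, -0.4162117 ,  1.3371325 ])}
top {'fx': 585.0528428504385, 'fy': 585.0528428504385, 'cx': 319.3310100687149, 'cy': 233.60885447020712, 'k1': -0.13190863426568752, 'R': array([[-0.00920582, -0.99992849,  0.00763336],
       [-0.99783783,  0.00868924, -0.06514718],
       [ 0.0650762 , -0.00821659, -0.99784647]]), 't': array([0.05960651, 0.56303869, 1.07994413])}
wrist {'fx': 347.67305843334424, 'fy': 347.67305843334424, 'cx': 322.56998346674476, 'cy': 243.40027647475497, 'k1': -0.016206368822401635, 'tool_from_camera': array([[-1.74603366e-04, -9.51937284e-01, -3.06292959e-01,
         7.88039711e-02],
       [ 9.99999635e-01, -4.22404896e-04,  7.42751866e-04,
        -3.35279808e-04],
       [-8.36432839e-04, -3.06292718e-01,  9.51937010e-01,
        -1.31889939e-01],
       [ 0.00000000e+00,  0.00000000e+00,  0.00000000e+00,
         1.00000000e+00]])}
```

View pics/scene0.png

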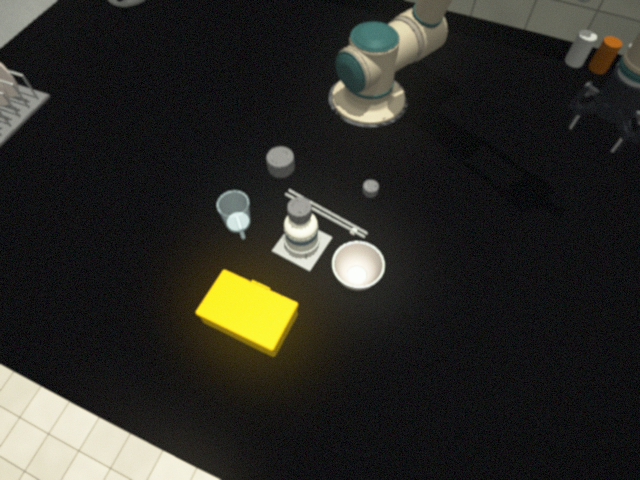

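View pics/top0.png

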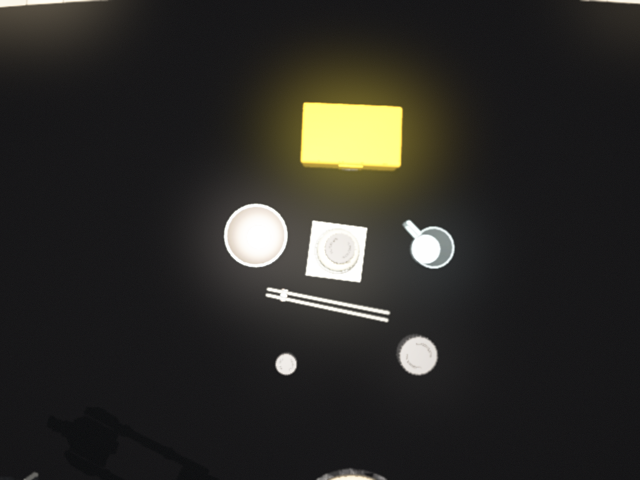

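View pics/wrist0.png

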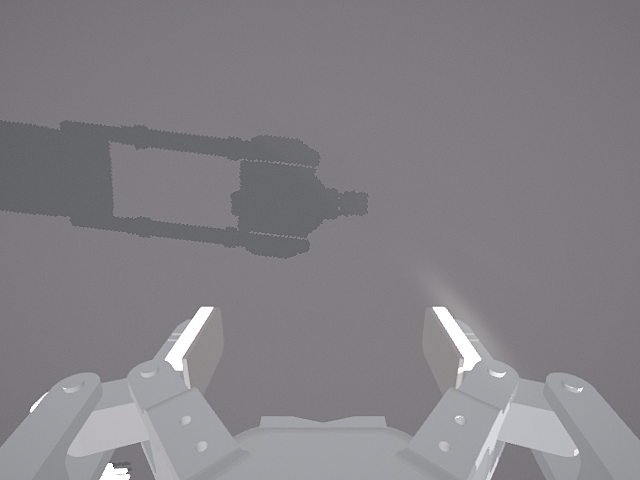

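The top view shows three grey caps: a small one at (286,364), a large one at (418,355), and the one on the bottle at about (341,249). In the scene view they are at (371,188), (281,162) and (299,210). The bottle's cap fits the description. I'll enlarge it to confirm and measure it.

Run:
```python
import cv2,numpy as np
a=cv2.imread("pics/scene0.png")[170:280,255:355]; b=cv2.imread("pics/top0.png")[205:295,295:385]
a=cv2.resize(a,(400,440),interpolation=cv2.INTER_CUBIC);b=cv2.resize(b,(400,400),interpolation=cv2.INTER_CUBIC)
o=np.zeros((440,800,3),np.uint8);o[:,:400]=a;o[:400,400:]=b
cv2.imwrite("pics/crop0.png",o)
```

```text
(no output)
```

View pics/crop0.png

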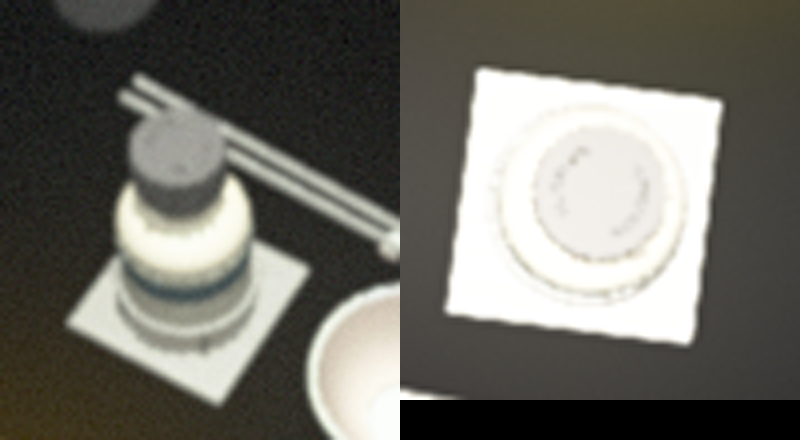

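The crop shows the grey ribbed cap sitting on the white bottle in its square foot. Its top centre is at about (340.0,248.4) in the top view and (299.5,206.5) in the scene view. The foot is also clear.

```bash
cat > h.py <<'E'
import cv2,numpy as np
from rig import manip
from scipy.spatial.transform import Rotation as Ro
def cam(i,s=None):
    K=np.array([[i["fx"],0,i["cx"]],[0,i["fy"],i["cy"]],[0,0,1]]); d=np.array([i["k1"],0,0,0,0])
    if "R" in i: R,t=i["R"],i["t"]
    else:
        T=np.eye(4); q=s["ee_rot"]; T[:3,:3]=Ro.from_quat([q[1],q[2],q[3],q[0]]).as_matrix(); T[:3,3]=s["position"]
        W=np.linalg.inv(T@i["tool_from_camera"]); R,t=W[:3,:3],W[:3,3]
    return K,d,R,t
def ray(c,p):
    K,d,R,t=c
    u=cv2.undistortPoints(np.array([[p]],float),K,d)[0,0]
    v=R.T@np.array([u[0],u[1],1]); return -R.T@t, v/np.linalg.norm(v)
def onz(c,p,z):
    o,v=ray(c,p); return o+v*(z-o[2])/v[2]
def proj(c,X):
    K,d,R,t=c; return cv2.projectPoints(np.array([X],float),cv2.Rodrigues(R)[0],t,K,d)[0][0,0]
def tri(rs):
    A=sum(np.eye(3)-np.outer(v,v) for o,v in rs); b=sum((np.eye(3)-np.outer(v,v))@o for o,v in rs); return np.linalg.solve(A,b)
E
python3 - <<'E'
from h import *
ct=cam(manip.get_image("top"));cs=cam(manip.get_image("scene"))
print("top",onz(ct,(340,248.4),.158),"scene",onz(cs,(299.5,206.5),.158))
print(tri([ray(ct,(340,248.4)),ray(cs,(299.5,206.5))]))
f=[(295+(x-400)/4.444,205+y/4.444) for x,y in [(478,68),(722,101),(692,345),(447,313)]]
F=np.array([onz(ct,p,.004) for p in f]);print(F.round(4),F.mean(0))
for n,p,z in [("bowl",(256,236),.06),("cup",(433,247),.08),("cuph",(408,224),.07),("ch1",(268,293),.01),("ch2",(388,315),.01),("small",(286,364),.02),("big",(418,355),.035)]: print(n,onz(ct,p,z))
for p in [(302,168),(304,103),(402,106),(401,170)]: print("bento",onz(ct,p,.061))
E
```

```text
top [0.52989331 0.02213297 0.158     ] scene [0.53237251 0.02451297 0.158     ]
[0.52982975 0.02250026 0.15355705]
[[ 0.59    0.0671  0.004 ]
 [ 0.5749 -0.0374  0.004 ]
 [ 0.4707 -0.0231  0.004 ]
 [ 0.4853  0.0812  0.004 ]] [0.53023249 0.02197222 0.004     ]
bowl [0.55748811 0.1693199  0.06      ]
cup [ 0.53386773 -0.1470357   0.08      ]
cuph [ 0.57608826 -0.10456085  0.07      ]
ch1 [0.45293962 0.15210695 0.01      ]
ch2 [ 0.40931746 -0.07344238  0.01      ]
small [0.3210666  0.11877389 0.02      ]
big [ 0.33666083 -0.12509347  0.035     ]
bento [0.68066021 0.0853478  0.061     ]
bento [0.80213403 0.08093924 0.061     ]
bento [ 0.79580689 -0.10007868  0.061     ]
bento [ 0.67584589 -0.09528145  0.061     ]
```

Emit:
move_arm:
  series:
    - [[0.017, -0.026, 0, 0, 0, -0.0615, 0.085], [0.017, -0.026, 0, 0, 0, -0.0615, 0.085], [0.017, -0.026, 0, 0, 0, -0.0615, 0.085], [0.017, -0.026, 0, 0, 0, -0.0615, 0.085], [0.017, -0.026, 0, 0, 0, -0.0615, 0.085], [0.017, -0.026, 0, 0, 0, -0.0615, 0.085], [0.017, -0.026, 0, 0, 0, -0.0615, 0.085], [0.017, -0.026, 0, 0, 0, -0.0615, 0.085], [0.017, -0.026, 0, 0, 0, -0.0615, 0.085], [0.017, -0.026, 0, 0, 0, -0.0615, 0.085], [0.017, -0.026, 0, 0, 0, -0.0615, 0.085], [0.017, -0.026, 0, 0, 0, -0.0615, 0.085], [0.017, -0.026, 0, 0, 0, -0.0615, 0.085], [0.017, -0.026, 0, 0, 0, -0.0615, 0.085], [0.017, -0.026, 0, 0, 0, -0.0615, 0.085], [0.017, -0.026, 0, 0, 0, -0.0615, 0.085], [0.017, -0.026, 0, 0, 0, -0.0615, 0.085], [0.017, -0.026, 0, 0, 0, -0.0615, 0.085], [0.017, -0.026, 0, 0, 0, -0.0615, 0.085], [0.015, -0.026, 0, 0, 0, -0.0615, 0.085]]

```text
clock: 1.92
position: [0.5311, 0.0204, 0.2423]
ee_rot: [0.0, 0.708, 0.706, 0.0]
contact_force: [0.3, -0.2, 0.2]
width: 0.085
```

Emit:
move_arm:
  series:
    - [[0, 0, 0, 0, 0, 0, 0.085], [0, 0, 0, 0, 0, 0, 0.085], [0, 0, 0, 0, 0, 0, 0.085], [0, 0, 0, 0, 0, 0, 0.085]]

```text
clock: 2.25
position: [0.5294, 0.0229, 0.2423]
ee_rot: [-0.0, 0.707, 0.708, -0.0]
contact_force: [-0.1, 0.1, -0.1]
width: 0.0851
```

Run:
```python
from h import *
s=manip.get_state(); i=manip.get_image("wrist"); cv2.imwrite("pics/wrist1.png",i["color"][:,:,::-1])
print(s["clock"],s["qpos"].round(3),s["position"],s["ee_rot"],s["contact_force"])
np.savez("w1.npz",**{k:v for k,v in cam_ for k,v in []} if 0 else {}) 
c=cam(i,s); print(proj(c,(.530,.022,.158)), [proj(c,(.53+.025*np.cos(a),.022+.025*np.sin(a),.158)).round(0) for a in (0,1.57,3.14,4.71)])
import pickle; pickle.dump(c,open("c1.pkl","wb"))
```

```text
2.25 [-8.800e-02  2.080e-01  1.598e+00  1.000e-03  1.336e+00 -9.000e-02] [0.52943041 0.02288261 0.24227241] [-4.25735971e-04  7.06678973e-01  7.07534203e-01 -1.68842436e-05] [-0.08806108  0.0946315  -0.07478606]
[324.15681745 257.53480008] [array([362., 258.]), array([324., 221.]), array([286., 257.]), array([324., 292.])]
```

View pics/wrist1.png

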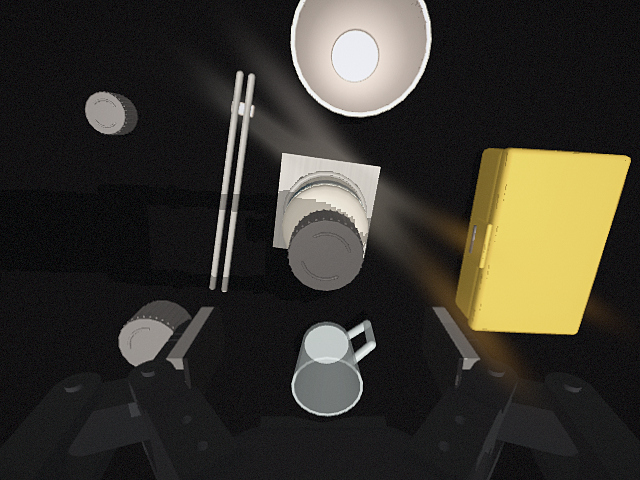

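The wrist view shows the cap's top face centred at about (326,255). The prediction for (0.530,0.022) was (324,257.5), so the cap is at about (0.531,0.023), in agreement with the other views to within 2 mm. The bowl, cup and chopsticks are all low and clear of the fingers. Next I descend.

Emit:
move_arm:
  series:
    - [[0.0015, 0, -0.01, 0, 0, 0, 0.085], [0, 0, -0.01, 0, 0, 0, 0.085], [0, 0, -0.01, 0, 0, 0, 0.085], [0, 0, -0.01, 0, 0, 0, 0.085], [0, 0, -0.01, 0, 0, 0, 0.085], [0, 0, -0.01, 0, 0, 0, 0.085], [0, 0, -0.01, 0, 0, 0, 0.085], [0, 0, -0.01, 0, 0, 0, 0.085], [0, 0, -0.01, 0, 0, 0, 0.085], [0, 0, -0.01, 0, 0, 0, 0.085], [0, 0, -0.01, 0, 0, 0, 0.085], [0, 0, 0, 0, 0, 0, 0.085], [0, 0, 0, 0, 0, 0, 0.085]]

```text
clock: 3.38
position: [0.5314, 0.0219, 0.1316]
ee_rot: [-0.0, 0.707, 0.707, -0.0]
contact_force: [0.1, 0.4, -0.6]
width: 0.085
```

Run:
```python
from h import *
s=manip.get_state(); i=manip.get_image("wrist"); cv2.imwrite("pics/wrist2.png",i["color"][:,:,::-1])
print(s["position"],s["contact_force"])
```

```text
[0.53139139 0.02194953 0.13161816] [ 0.10057331  0.35424231 -0.64040071]
```

View pics/wrist2.png

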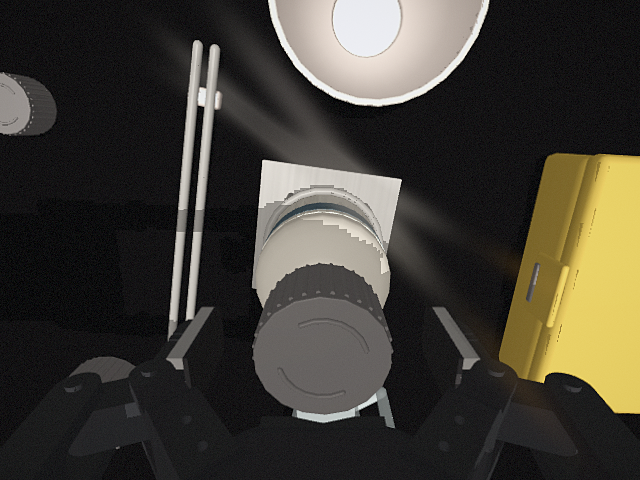

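Run:
```python
from h import *
s=manip.get_state(); i=manip.get_image("wrist"); c=cam(i,s)
g=cv2.cvtColor(i["color"],cv2.COLOR_RGB2GRAY)
print(g[285:310,322],g[405:420,322])
for p in [(322.5,355),(322.5,297)]: print(p,onz(c,p,.158))
for p in [(322.5,413),(252.5,352),(392,352)]: print(p,onz(c,p,.158))
```

```text
[ 69  67  69  68  65  67  66  70  69  69  69  94 116 103 101 103 100 103
 102 104 101 102 102 102 100] [ 97  98  99  96  99  99  97  83 173 198 198 196 195 196 197]
(322.5, 355) [0.53128293 0.02406926 0.158     ]
(322.5, 297) [0.53128929 0.04703213 0.158     ]
(322.5, 413) [ 0.53127571 -0.001955    0.158     ]
(252.5, 352) [0.50629123 0.02532741 0.158     ]
(392, 352) [0.55611337 0.02526634 0.158     ]
```

The cap's edges put it at (0.5312,0.0225), and the TCP is within 1 mm of that. Now I close the fingers.

Emit:
move_arm:
  series:
    - [[0, 0.0005, 0, 0, 0, 0, 0.04], [0, 0, 0, 0, 0, 0, 0.04], [0, 0, 0, 0, 0, 0, 0.04], [0, 0, 0, 0, 0, 0, 0.04], [0, 0, 0, 0, 0, 0, 0.04], [0, 0, 0, 0, 0, 0, 0.04], [0, 0, 0, 0, 0, 0, 0.04], [0, 0, 0, 0, 0, 0, 0.04], [0, 0, 0, 0, 0, 0, 0.04], [0, 0, 0, 0, 0, 0, 0.04]]
  newtons: 70

```text
clock: 4.32
position: [0.5318, 0.0225, 0.1324]
ee_rot: [0.0, 0.707, 0.707, 0.0]
contact_force: [-0.5, 1.2, 2.8]
width: 0.0485
```

Emit:
move_arm:
  series:
    - [[0, 0, -0.001, 0, 0, 0, 0.04], [0, 0, -0.001, 0, 0, 0, 0.04], [0, 0, -0.001, 0, 0, 0, 0.04], [0, 0, -0.001, 0, 0, 0, 0.04], [0, 0, -0.001, 0, 0, 0, 0.04], [0, 0, -0.001, 0, 0, 0, 0.04], [0, 0, 0, 0, 0, 0, 0.04], [0, 0, 0, 0, 0, 0, 0.04], [0, 0, 0, 0, 0, 0, 0.04], [0, 0, 0, 0, 0, 0, 0.04]]

```text
clock: 5.15
position: [0.5318, 0.0225, 0.1266]
ee_rot: [0.0, 0.707, 0.707, 0.0]
contact_force: [-1.1, 0.8, 5.5]
width: 0.0486
```

Pressed about 6 mm, and the measured 5.5 N matches the spring. Next I twist.

Emit:
move_arm:
  series:
    - [[0, 0, -0.0005, 0, 0, 0.05, 0.04], [0, 0, 0, 0, 0, 0.05, 0.04], [0, 0, 0, 0, 0, 0.05, 0.04], [0, 0, 0, 0, 0, 0.05, 0.04], [0, 0, 0, 0, 0, 0.05, 0.04], [0, 0, 0, 0, 0, 0.05, 0.04], [0, 0, 0, 0, 0, 0.05, 0.04], [0, 0, 0, 0, 0, 0.05, 0.04]]

```text
clock: 5.82
position: [0.5319, 0.0226, 0.1263]
ee_rot: [0.0, 0.552, 0.834, 0.0]
contact_force: [-0.6, 1.2, 5.9]
width: 0.0487
```

Run:
```python
from h import *
s=manip.get_state(); print(s["position"],s["contact_force"],s["moment"],s["qpos"])
i=manip.get_image("wrist"); cv2.imwrite("pics/wrist3.png",i["color"][:,:,::-1])
```

```text
[0.53194384 0.02263464 0.12626326] [-0.61918988  1.18331581  5.87014109] [ 0.14307751  0.25739826 -0.01967204] [-8.84822342e-02  3.04990924e-01  1.77400448e+00  4.93324596e-04
  1.06179913e+00 -4.90973437e-01]
```

View pics/wrist3.png

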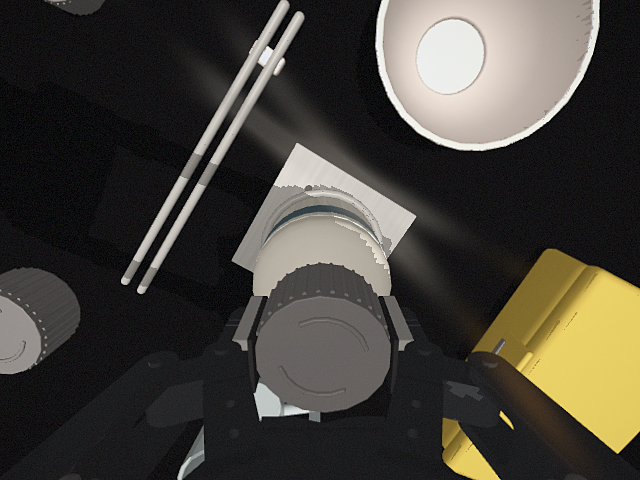

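The cap's top marks keep the same angle relative to the fingers as before (arcs near (335,325) and (310,385)), so the cap is turning with the gripper. I'll carry on to 90°.

Emit:
move_arm:
  series:
    - [[0, 0, 0, 0, 0, 0.0585, 0.04], [0, 0, 0, 0, 0, 0.0585, 0.04], [0, 0, 0, 0, 0, 0.0585, 0.04], [0, 0, 0, 0, 0, 0.0585, 0.04], [0, 0, 0, 0, 0, 0.0585, 0.04], [0, 0, 0, 0, 0, 0.0585, 0.04], [0, 0, 0, 0, 0, 0.0585, 0.04], [0, 0, 0, 0, 0, 0.0585, 0.04], [0, 0, 0, 0, 0, 0.0585, 0.04], [0, 0, 0, 0, 0, 0.0585, 0.04], [0, 0, 0, 0, 0, 0.0585, 0.04], [0, 0, 0, 0, 0, 0.0585, 0.04], [0, 0, 0, 0, 0, 0.0585, 0.04], [0, 0, 0, 0, 0, 0.0585, 0.04], [0, 0, 0, 0, 0, 0.0585, 0.04], [0, 0, 0, 0, 0, 0.0585, 0.04], [0, 0, 0, 0, 0, 0.0585, 0.04], [0, 0, 0, 0, 0, 0.0585, 0.04], [0, 0, 0, 0, 0, 0.0585, 0.04], [0, 0, 0, 0, 0, 0, 0.04]]

```text
clock: 7.53
position: [0.5323, 0.0224, 0.1264]
ee_rot: [0.001, 0.029, 1.0, 0.0]
contact_force: [-0.7, 0.6, 6.5]
width: 0.0486
```

Run:
```python
from h import *
s=manip.get_state(); print(s["position"],s["ee_rot"],s["contact_force"],s["moment"],s["qpos"])
i=manip.get_image("wrist"); cv2.imwrite("pics/wrist4.png",i["color"][:,:,::-1])
```

```text
[0.53225058 0.02241996 0.12635572] [7.44098829e-04 2.86613335e-02 9.99588903e-01 8.40846645e-06] [-0.72896898  0.61469563  6.49986153] [0.01289577 0.11059984 0.04204475] [-8.86183759e-02  3.04993960e-01  1.77372735e+00  1.21364681e-04
  1.06138683e+00 -1.60214328e+00]
```

View pics/wrist4.png

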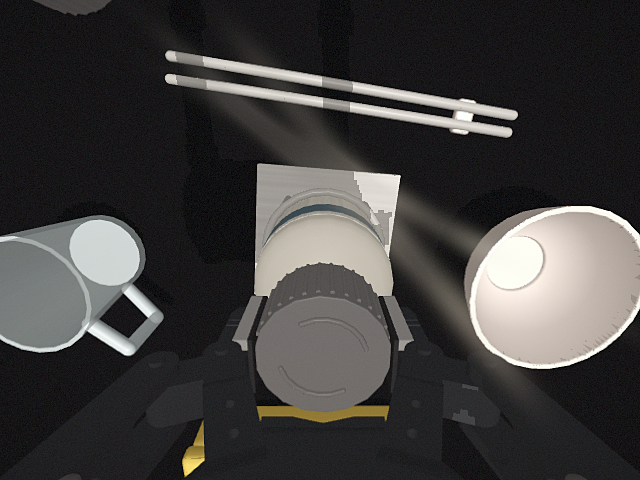

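The tool has turned about 87° and the marks still line up with the fingers, so the cap turned fully with it. I'll lift gently at first and check the force.

Emit:
move_arm:
  series:
    - [[0, 0, -0.0, 0, 0, 0, 0.04], [0, 0, 0.002, 0, 0, 0, 0.04], [0, 0, 0.002, 0, 0, 0, 0.04], [0, 0, 0.002, 0, 0, 0, 0.04], [0, 0, 0.002, 0, 0, 0, 0.04], [0, 0, 0.002, 0, 0, 0, 0.04], [0, 0, 0.002, 0, 0, 0, 0.04], [0, 0, 0.002, 0, 0, 0, 0.04], [0, 0, 0, 0, 0, 0, 0.04]]

```text
clock: 8.33
position: [0.5315, 0.0224, 0.1399]
ee_rot: [-0.0, 0.03, 1.0, 0.0]
contact_force: [-0.1, -0.6, -0.8]
width: 0.0489
```

It came up 8 mm above the locked height with no resistance, so the cap is free. I'll lift it the rest of the way.

Emit:
move_arm:
  series:
    - [[0, 0, 0.004, 0, 0, 0, 0.04], [0, 0, 0.004, 0, 0, 0, 0.04], [0, 0, 0.004, 0, 0, 0, 0.04], [0, 0, 0.004, 0, 0, 0, 0.04], [0, 0, 0.004, 0, 0, 0, 0.04], [0, 0, 0.004, 0, 0, 0, 0.04], [0, 0, 0.004, 0, 0, 0, 0.04], [0, 0, 0.004, 0, 0, 0, 0.04], [0, 0, 0.004, 0, 0, 0, 0.04], [0, 0, 0.004, 0, 0, 0, 0.04], [0, 0, 0.004, 0, 0, 0, 0.04], [0, 0, 0.004, 0, 0, 0, 0.04], [0, 0, 0, 0, 0, 0, 0.04], [0, 0, 0, 0, 0, 0, 0.04], [0, 0, 0, 0, 0, 0, 0.04], [0, 0, 0, 0, 0, 0, 0.04], [0, 0, 0, 0, 0, 0, 0.04], [0, 0, 0, 0, 0, 0, 0.04]]

```text
clock: 9.83
position: [0.5316, 0.0225, 0.1876]
ee_rot: [-0.0, 0.03, 1.0, 0.0]
contact_force: [0.1, 0.3, -0.9]
width: 0.0489
```

Run:
```python
from h import *
s=manip.get_state(); print(s["clock"],s["position"],s["ee_rot"],s["contact_force"],abs(s["qd"]).max(),s["width"])
i=manip.get_image("wrist")["color"]; j=manip.get_image("scene")["color"]; k=manip.get_image("top")["color"]
cv2.imwrite("pics/top5.png",k[:,:,::-1])
o=np.zeros((480,800,3),np.uint8); o[:300,:400]=cv2.resize(i,(400,300)); o[:480,400:]=cv2.resize(j[140:332,240:400],(400,480),interpolation=cv2.INTER_CUBIC)
cv2.imwrite("pics/fin5.png",o[:,:,::-1])
```

```text
9.8333 [0.531592   0.02245654 0.18760245] [-2.24612293e-04  2.96557134e-02  9.99560146e-01  5.91344189e-05] [ 0.07384461  0.33606594 -0.8824284 ] 0.0034942878799429024 0.048873618292829366
```

View pics/fin5.png

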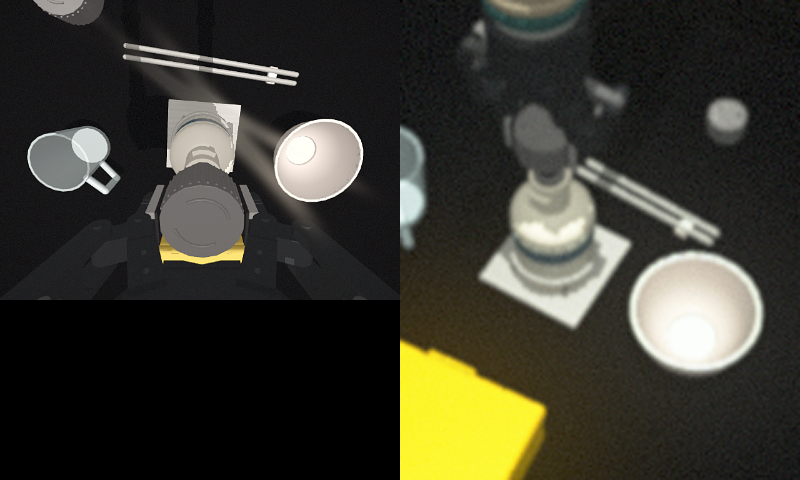

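View pics/top5.png

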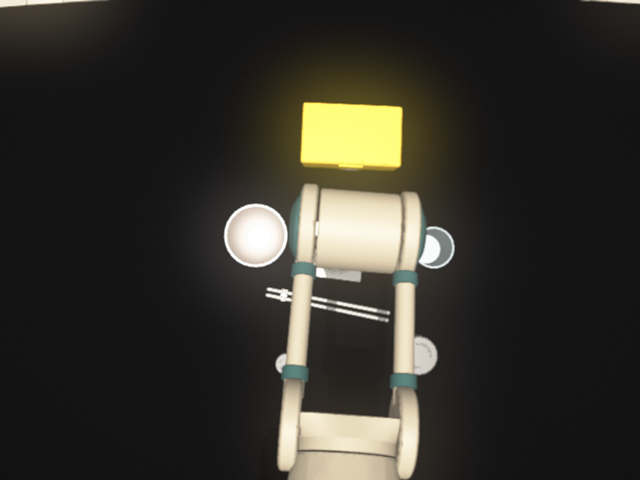

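Both views show the cap gripped upright above the bare neck: wrist cap at about (202,215) in the montage, scene cap at about (540,140) with the neck at (548,185). In the top view the bowl (256,236), bento and chopsticks are at their starting pixels, and so is the visible part of the cup. I'm handing it in.

```bash
python3 -c "
from rig import manip
print(manip.sign_off())"
```

```text
the job is handed in; nothing more can be done
None
```

The descaler bottle is open, and the arm is holding its cap still and upright over the mouth. I gripped the cap at 70 N, pressed it down about 6 mm, twisted it about 87° anticlockwise while pressed, and lifted it straight off.

Last checks, at 9.8 s on the clock:
- **Cap height:** the tool rose 55 mm above its grip height, so the cap's lower edge should be about 35 mm above the rim.
- **Grip:** the fingers read 48.9 mm. That is about 1 mm under the cap's stated 50 mm, and it stayed steady to within 0.4 mm throughout.
- **Resistance:** the force on the tool was about 1 N, so nothing was holding the cap back.
- **Bottle:** the wrist and scene views both show the bare neck below the cap.
- **Other items:** the bento box, bowl and chopsticks are where they started. The arm partly hid the cup in the last top view, but its visible part had not moved and the wrist view shows it upright.

The camera estimates of the cap's position differed by about 2 mm, which is within the calibration. No check failed.

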